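# Unpack a bottle from a flapped delivery carton and stand it in the spill tray

## Robot

A 6-joint arm with a two-finger parallel gripper is mounted at the origin on a cart in front of the work surface, level with it; the furniture and walls round the work are solid. World frame = base frame: x ahead of the robot, y to its left, z up, the work surface at z = 0. Lengths are in m, angles in degrees, forces in N, time in s.
With the tool pointing down it reaches from about 0.35 to 0.875 m from the base axis. Payload 4.2 kg.
Tool frame: the origin (TCP) lies at the very end of the fingers, on their centre line; the grasp point (between the pads) lies 19 mm behind it; z points along the fingers, y is the line along which they close (so a half turn about z gives the same grasp; the last joint's range is limited). The gripper opens to 87 mm and grips with 3 to 60 N. Pads are 19 mm wide; open, the fingers measure 117 mm over their backs; the gripper's body (75 mm by 190 mm) begins 51 mm behind the grasp point.
Start: joints at [-61.215, 22.042, 0.453, 0, -68.411, -14.817], TCP at [0.151, -0.606, 0.223] pointing down, gripper open.
Joint ranges: [-179.83, 179.83], [-69.29, 118.12], [-61.27, 80.66], [-181.25, 117.63], [-171.15, -9.14], [-177.46, 177.46]. Speed limits (degrees/s): [159.86, 159.86, 180, 180, 180, 180].

## Interface

Orientations are given as a 3x3 rotation matrix whose columns are the frame's x, y, z axes.
In Python, from station import r gives the robot as it stands.
- The arm moves only by the tool jog_arm, never from a script. Its argument "plan" is text: rows parted by semicolons, each of 7 numbers parted by spaces: the shift along the tool's x, y, z normalised to -1 to 1, where 1 is 0.025 m, then the turn, a rotation vector about the tool's x, y, z normalised to -1 to 1, where 1 is 8 degrees, then the closure, from -1 (fully open) to 1 (shut). A call has exactly 10 rows; each row shifts and turns the commanded pose from where the row before left it, along the tool's axes as they then stand; what a row does not reach is not made up. A row lasts 1/10 s, in which the tool goes at most 50 mm and 8.59 degrees, less where a joint would pass 70% of its speed; a pose out of reach is approached as far as the arm can. A call with a number of a shift or a turn outside -1 to 1 is refused whole. A call with a gripper value outside its range is refused whole. The fingers move at their own pace and stop on an object; the grip force is fixed at half the most. Time passes only in rows, so rows that do not move let the fingers close, or fill a call up. It gives the time, the measured TCP pose, the force, the opening and the grip force at its end, in the units of the state.
- r.sense(): the state, without advancing time (a new reading comes with each control period).
- r.capture(name): name is "side" or "top" or "wrist"; returns (picture, depth): 400x640x3 uint8, red, green, blue; 400x640 float32, m along the optical axis (not along the pixel's ray), 0 where there is no reading.
- r.get_calibration(name): a dict with "mtx" (3x3 intrinsics, pixels), "extrinsics" (4x4, takes a point from camera to world coordinates). Camera axes: x right, y up, looking along -z (the intrinsics and any distortion apply to the point x, -y, -z); pixel columns grow to the right and rows downward; lengths in m; the calibration is good to about 2 mm. A picture is of the moment at which its call begins: read the wrist's pose just before it. get_calibration takes no time and is no camera call; for the wrist camera it gives the pose at the moment of the call.
- r.finish_job(): hands the job in; it is judged then, once.
The state is a dict: "time_s": time; "joints": joint angles; "joint_velocities": joint speeds; "effort": joint torques, N m; "tcp_pos": TCP position; "ee_rot": TCP orientation; "wrist_force": force on the tool from outside, world axes, zero at the start; "moment": the same for the moment, N m; "gripper_width": opening from 0.0 (shut) to 1.0 (fully open); "gripper_force": force on a finger pad.
Only numpy, scipy, OpenCV 4.12 (cv2) and the standard library are available. Lean on these libraries where they do the work, as an engineer would, in place of code of your own. Each camera call takes 0.05 s, during which the arm holds its last target. There are 200 camera calls.

## Task

Unpack the delivery: first fold both end flaps of the slit carton right back, well past upright, then lift the white foam cover out of the carton and lay it flat on the bench top. Take the square white bottle out of its foam bed and stand it upright on its base in the grey spill tray without dropping it, and let go. Leave the flaps folded back and do not disturb the tape roll, scissors and timer that lie about.

Things in the scene. Friction and masses are not known exactly. Their poses are not given: they have to be found in the camera images.
- carton: Brown cardboard carton, fixed to the bench, 160 (x) x 230 (y) x 122 mm high, walls 4 mm. Origin: centre of its underside; z up. Its two long outer flaps (-x and +x walls) are slit and hang down outside, standing out up to 50 mm. Its two short end flaps are hinged on the tops of the -y and +y walls and are still folded in, sprung a little ajar, 70 mm or more apart
- bay (a point): Centre of the bottle bed at the finger bays, 70 mm above the carton's underside, on the lying bottle's axis; axes as the carton's. Fixed white foam insert, top 28 mm above this point; bed 55 mm wide (x). The only room for fingers beside the bottle is a bay on each side, 48 mm long (y), reaching out to x = -60 and +60 mm, floor 24 mm below this point
- flap_left (a joint): End flap on the carton's +y wall: 0 = folded in flat over the carton, 1.57 = upright, 3.14 = folded out level; rad. The crease is stiff: it stays where it is left. Starts at 0.25 to 0.6. The flap is 150 mm wide (x), 80 mm long, 4 mm thick; its crease lies at y = +115, z = 122 mm in the carton's frame
- flap_right (a joint): The same for the end flap on the carton's -y wall; crease at y = -115, z = 122 mm in the carton's frame
- flap_left_edge (a point): Middle of the free edge of the left (+y) end flap, 80 mm from its crease; moves with the flap
- flap_right_edge (a point): Middle of the free edge of the right (-y) end flap, 80 mm from its crease; moves with the flap
- foam_cover: Loose white foam plate 144 (x) x 214 (y) x 16 mm, 0.08 kg, lying on the foam insert inside the carton under the end flaps, 8 mm below the carton's rim. Origin: centre of its underside; z up. Two through holes, each 34 (x) x 46 (y) mm, centred at x = -37 and +37 mm, y = 0, leave a web 40 mm wide between them to grip across x
- bottle: Closed square white plastic bottle with blue screw cap, about 0.26 kg: body 50 x 50 mm, 88 mm high, then shoulder and cap of 38 mm diameter, 128 mm in all. Origin: centre of its base; z along the bottle to the cap. It lies on its side in the foam bed under the cover, its cap toward the carton's +y, its top 3 mm below the foam insert's top
- tray: Grey plastic spill tray, fixed to the bench, 180 (x) x 200 (y) mm, floor 3 mm thick, rim 18 mm high. Origin: centre of its underside; z up
- tape_roll: Roll of tan tape lying flat, 104 mm across, 25 mm high; bystander. Origin: centre of its underside
- scissors: Blue-handled scissors lying flat, 199 mm long, 9 mm high; bystander. Origin: centre of the underside
- timer: White bench timer with a grey display, 34 x 68 mm, 55 mm high, standing; bystander. Origin: centre of its underside

How it is judged:
By the outcome, as a careful person would: the job done as asked, in the order asked, and still so for the second after the job is handed in, with the robot touching nothing.
It also fails if it takes over 72 s, if anything falls off the work surface, if the arm or the gripper's body presses on something with over 40 N, if the wrist force passes 120 N, or if a joint passes its speed limit or range.

## Working session

There is one attempt and no reset: what is moved stays moved. The work goes in short steps, Python scripts to look and compute and a tool call to move; the robot and the scene stay as the last step left them, time stands still between calls to the robot, and variables do not carry over. Pictures are saved under pics/ and viewed, at most 11 in all, crops included, and the job is handed in when it is done.

Besides the shell and the picture viewer there is one more tool, called after "Call:" as name(argument=value, ...) on one line, values as JSON. jog_arm: Moves the arm, as the interface text tells. Scaled input: -1 to 1 covers 0.025 m each way for a shift and 8 degrees each way for a turn. Its arguments: {"type":"object","properties":{"plan":{"type":"string"}},"required":["plan"]}

```bash
mkdir -p pics; ls; python3 - <<'E'
from station import r
import numpy as np, cv2
s=r.sense(); print(s['time_s'],s['tcp_pos'],s['ee_rot'])
ims=[]
for n in ['top','side']:
    p,d=r.capture(n); c=r.get_calibration(n); print(n,c['mtx'],c['extrinsics'])
    np.savez(''+n+'.npz',p=p,d=d,K=c['mtx'],E=c['extrinsics'])
    cv2.imwrite(f'pics/{n}0.png',p[:,:,::-1])
E
```

```text
pics
0.0 [ 0.15075466 -0.60593024  0.22146916] [[-9.70461720e-01 -2.41254369e-01 -6.16159730e-04]
 [-2.41255135e-01  9.70459525e-01  2.06641100e-03]
 [ 9.94273973e-05  2.15402447e-03 -9.99997675e-01]]
top [[496.21733573   0.         322.77069466]
 [  0.         496.21733573 194.28464897]
 [  0.           0.           1.        ]] [[ 0.00584948  0.99430621 -0.10639994  0.41807723]
 [-0.99984638  0.00405742 -0.01705137 -0.06883245]
 [-0.01652257  0.10648333  0.9941772   1.1718659 ]
 [ 0.          0.          0.          1.        ]]
side [[515.39173153   0.         314.32201488]
 [  0.         515.39173153 198.12225016]
 [  0.           0.           1.        ]] [[-0.81605998  0.24627249 -0.52287281 -0.04503755]
 [-0.57789789 -0.33367009  0.7447807   0.75944135]
 [ 0.00895198  0.90995282  0.41461516  0.56769381]
 [ 0.          0.          0.          1.        ]]
```

View pics/top0.png

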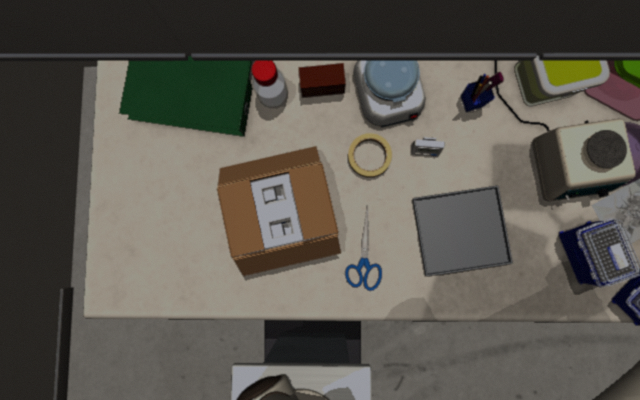

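View pics/side0.png

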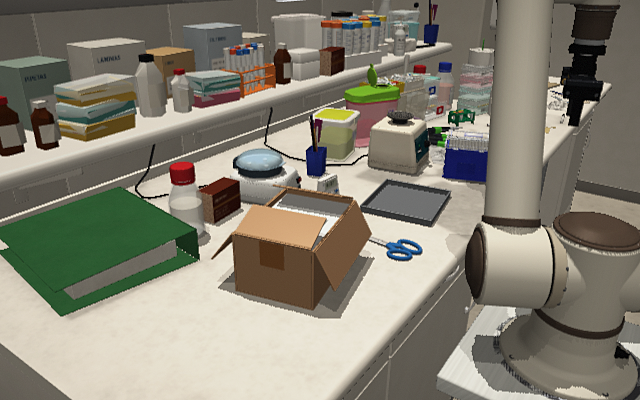

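The top view shows the carton at about (280,212), with the white cover and its two holes at (275,192) and (283,230). The tray is at (462,231), the tape roll at (370,155), the scissors at (365,255) and the timer at (428,146). In the side view the left flap is ajar.

```bash
cat > h.py <<'E'
import numpy as np, cv2
def load(n):
    f=np.load(n+'.npz'); return f['p'],f['d'],f['K'],f['E']
def cloud(d,K,E):
    v,u=np.mgrid[:d.shape[0],:d.shape[1]]
    P=np.stack([(u-K[0,2])/K[0,0]*d,-(v-K[1,2])/K[1,1]*d,-d],-1)
    return P@E[:3,:3].T+E[:3,3]
E
python3 - <<'E'
from h import *
p,d,K,E=load('top'); W=cloud(d,K,E)
hsv=cv2.cvtColor(p,cv2.COLOR_RGB2HSV)
np.set_printoptions(precision=3,suppress=True)
for n,uv in dict(web=(279,211),cov=(262,190),fl=(238,212),fl2=(225,190),fr=(315,205),bench=(200,220),tray=(462,231),scis=(365,270)).items(): print(n,W[uv[1],uv[0]])
# tray rect
g=((hsv[...,1]<60)&(hsv[...,2]<130)).astype(np.uint8); 
n,l,st,ce=cv2.connectedComponentsWithStats(g); k=l[231,462]; 
m=(l==k); print('tray',st[k]); pts=W[m]; print(cv2.minAreaRect(pts[:,:2].astype(np.float32)),np.median(pts[:,2]))
# brown
b=(hsv[...,0]<20)&(hsv[...,1]>90); b[:130]=0;b[290:]=0;b[:,:200]=0;b[:,345:]=0
np.save('b.npy',b)
for nm,(a,c) in dict(left=(215,258),right=(300,340)).items():
    mm=b.copy(); mm[:,:a]=0; mm[:,c:]=0; mm&=(W[...,2]>0.115)
    q=W[mm]; 
    c0=q.mean(0); _,s,vt=np.linalg.svd(q-c0); print(nm,len(q),c0,vt[2],s[2]/len(q)**.5,q[:,2].min(),q[:,2].max()); print(cv2.minAreaRect(q[:,:2].astype(np.float32)))
# cover white
w=(hsv[...,1]<50)&(hsv[...,2]>120)&(W[...,2]>0.09); w[:160]=0;w[260:]=0;w[:,:240]=0;w[:,310:]=0
q=W[w]; print('cover',len(q),q.mean(0),np.percentile(q[:,2],[5,50,95]))
w8=w.astype(np.uint8)
cs,hi=cv2.findContours(w8,cv2.RETR_CCOMP,cv2.CHAIN_APPROX_NONE)
for c,h in zip(cs,hi[0]):
    if len(c)>20:
        (u,v),sz,a=cv2.minAreaRect(c); 
        dir=np.array([(u-K[0,2])/K[0,0],-(v-K[1,2])/K[1,1],-1])@E[:3,:3].T
        t=(0.114-E[2,3])/dir[2]; print(h[3],(u,v),sz,a,E[:3,3]+t*dir)
big=cv2.resize(p[130:300,200:350],None,fx=4.5,fy=3.5); cv2.imwrite('pics/crop.png',cv2.resize(p[135:290,205:350],None,fx=5,fy=5*0.75,interpolation=cv2.INTER_CUBIC)[:,:,::-1])
for u in range(215,345,6): print(u,W[212,u])
E
```

```text
web [0.495 0.043 0.115]
cov [0.542 0.082 0.099]
fl [0.491 0.126 0.14 ]
fl2 [0.538 0.156 0.131]
fr [ 0.506 -0.035  0.138]
bench [0.481 0.242 0.002]
tray [ 0.458 -0.376  0.001]
scis [ 0.366 -0.148  0.001]
tray [     0      0    640    400 144744]
((0.5038143396377563, -0.1406313180923462), (1.335323691368103, 2.2265121936798096), 0.4701243042945862) -0.001210706803576489
left 2588 [0.481 0.122 0.142] [-0.144  0.967  0.211] 0.01934630818209932 0.11502827557645201 1.1718659038425867
((0.48710837960243225, 0.05495253950357437), (0.1921655237674713, 0.2083854228258133), 13.534071922302246)
right 2436 [ 0.507 -0.036  0.143] [-0.119  0.993 -0.013] 0.018776958364028505 0.11515481828069718 1.1718659038425867
((0.5127184391021729, -0.04142821207642555), (0.1899011880159378, 0.07836111634969711), 0.6599474549293518)
cover 2199 [0.494 0.05  0.117] [0.098 0.114 0.118]
-1 (276.40179443359375, 211.19308471679688) (68.46256256103516, 39.73072814941406) 77.96940612792969 [0.495 0.048 0.114]
0 (280.721923828125, 227.29493713378906) (18.288576126098633, 23.760154724121094) 77.00537872314453 [0.46  0.039 0.114]
0 (273.1529541015625, 193.688232421875) (17.89676284790039, 23.42849349975586) 77.47119140625 [0.532 0.056 0.114]
215 [0.5   0.207 0.   ]
221 [0.491 0.164 0.128]
227 [0.491 0.151 0.129]
233 [0.491 0.137 0.137]
239 [0.491 0.124 0.139]
245 [0.49  0.11  0.146]
251 [0.49  0.097 0.147]
257 [0.493 0.09  0.115]
263 [0.493 0.077 0.114]
269 [0.493 0.064 0.116]
275 [0.493 0.051 0.114]
281 [0.493 0.038 0.115]
287 [0.493 0.026 0.115]
293 [0.493 0.013 0.116]
299 [ 0.49  -0.003  0.159]
305 [ 0.491 -0.015  0.149]
311 [ 0.491 -0.027  0.144]
317 [ 0.491 -0.039  0.144]
323 [ 0.492 -0.052  0.135]
329 [ 0.492 -0.064  0.132]
335 [ 0.501 -0.078  0.004]
341 [ 0.502 -0.092 -0.003]
```

Call:
jog_arm(plan="-.79 .88 -.05 0 0 0 1;-.79 .88 -.05 0 0 0 1;-.79 .88 -.05 0 0 0 1;-.79 .88 -.05 0 0 0 1;-.79 .88 -.05 0 0 0 1;-.79 .88 -.05 0 0 0 1;-.79 .88 -.05 0 0 0 1;-.79 .88 -.05 0 0 0 1;-.79 .88 -.05 0 0 0 1;-.79 .88 -.05 0 0 0 1")

```text
time_s: 1.1
tcp_pos: [0.2896, -0.344, 0.2348]
ee_rot: [[-0.97, -0.241, -0.0], [-0.241, 0.97, 0.0], [0.0, 0.001, -1.0]]
wrist_force: [0.1, -0.5, 0.4]
gripper_width: 0.172
gripper_force: 0.0
```

Call:
jog_arm(plan="-.79 .88 -.05 0 0 0 1;-.79 .88 -.05 0 0 0 1;-.79 .88 -.05 0 0 0 1;-.79 .88 -.05 0 0 0 1;-.79 .88 -.05 0 0 0 1;-.79 .88 -.05 0 0 0 1;-.79 .88 -.05 0 0 0 1;-.79 .88 -.05 0 0 0 1;-.79 .88 -.05 0 0 0 1;-.79 .88 -.05 0 0 0 1")

```text
time_s: 2.1
tcp_pos: [0.4281, -0.0829, 0.2474]
ee_rot: [[-0.97, -0.242, -0.0], [-0.242, 0.97, 0.0], [0.0, 0.0, -1.0]]
wrist_force: [0.2, -0.5, 0.4]
gripper_width: 0.005
gripper_force: 0.0
```

Call:
jog_arm(plan="-.79 .88 -.05 0 0 0 1;-.79 .88 -.05 0 0 0 1;-.79 .88 -.05 0 0 0 1;-.79 .88 -.05 0 0 0 1;-.79 .88 -.05 0 0 0 1;0 0 0 0 0 -1 1;0 0 0 0 0 -1 1;0 0 0 0 0 -1 1;0 0 0 0 0 -1 1;0 0 0 0 0 -1 1")

```text
time_s: 3.1
tcp_pos: [0.4969, 0.0464, 0.2533]
ee_rot: [[-0.584, -0.812, -0.001], [-0.812, 0.584, -0.0], [0.001, 0.001, -1.0]]
wrist_force: [-0.9, 0.2, -1.0]
gripper_width: 0.005
gripper_force: 0.0
```

Call:
jog_arm(plan="0 0 0 0 0 -1 1;0 0 0 0 0 -1 1;0 0 0 0 0 -1 1;0 0 0 0 0 -1 1;0 0 0 0 0 -1 1;0 0 0 0 0 -1 1;0 0 0 0 0 -.17 1;0 0 0 0 0 0 1;0 0 0 0 0 0 1;0 0 0 0 0 0 1")

```text
time_s: 4.1
tcp_pos: [0.4972, 0.0464, 0.2537]
ee_rot: [[0.229, -0.973, -0.0], [-0.973, -0.229, -0.0], [-0.0, 0.0, -1.0]]
wrist_force: [0.6, -0.5, -0.2]
gripper_width: 0.008
gripper_force: 0.0
```

```bash
cat >> h.py <<'E'
from scipy.spatial.transform import Rotation as Ro
np.set_printoptions(precision=4,suppress=True)
C=np.array([.496,.0475,0]);YAW=13.3
RC=Ro.from_euler('z',YAW,degrees=True).as_matrix()
def pose():
    from station import r
    s=r.sense(); p=np.array(s['tcp_pos']);R=np.array(s['ee_rot'])
    print('t',s['time_s'],'carton-frame mm',(RC.T@(p-C)*1e3).round(1),'F',np.array(s['wrist_force']).round(1),'w',round(s['gripper_width'],3),'J',np.array(s['joints']).round(0))
    print('tool in carton\n',(RC.T@R).round(3))
    return p,R
def go(p,R,pts,RR=None):
    """pts carton mm list -> tool units from p"""
    for q in pts:
        w=C+RC@(np.array(q)/1e3); d=R.T@(w-p)/.025
        print(q,'units',d.round(2),'rows>=',round(np.abs(d).max(),1)); p=w
E
python3 - <<'E'
from h import *
p,R=pose()
# desired: tilt toward -y 35deg
def des(th): 
    t=np.radians(th); z=np.array([0,-np.sin(t),-np.cos(t)]); y=np.array([-1.,0,0]); return RC@np.stack([np.cross(y,z),y,z],1)
D=des(35); print('turn units',Ro.from_matrix(R.T@D).as_rotvec(degrees=True)/8)
pts=[(0,-5,181),(0,-45,124)]
for ps in (30,55,80,105,130,155):
    a=np.radians(ps); pts.append((0,round(-115+62*np.cos(a)+7.8),round(122+62*np.sin(a)-5.4)))
go(p,D,pts)
E
```

```text
t 4.1 carton-frame mm [  0.9  -1.3 253.7] F [ 0.6 -0.5 -0.2] w 0.008 J [ 24.   8. -14.  -0. -68. -11.]
tool in carton
 [[-0.001 -1.    -0.   ]
 [-1.     0.001  0.   ]
 [-0.     0.    -1.   ]]
turn units [ 0.003   4.3752 -0.0048]
(0, -5, 181) units [-1.55  0.04  2.47] rows>= 2.5
(0, -45, 124) units [0.   0.   2.79] rows>= 2.8
(0, -54, 148) units [ 0.85 -0.   -0.58] rows>= 0.8
(0, -72, 167) units [ 1.03  0.   -0.21] rows>= 1.0
(0, -96, 178) units [1.04 0.   0.19] rows>= 1.0
(0, -123, 176) units [ 0.84 -0.    0.68] rows>= 0.8
(0, -147, 164) units [0.51 0.   0.94] rows>= 0.9
(0, -163, 143) units [ 0.04 -0.    1.06] rows>= 1.1
```

Call:
jog_arm(plan="0 0 0 0 .875 0 1;0 0 0 0 .875 0 1;0 0 0 0 .875 0 1;0 0 0 0 .875 0 1;0 0 0 0 .875 0 1;-.52 0 .82 0 0 0 1;-.52 0 .82 0 0 0 1;-.52 0 .82 0 0 0 1;0 0 0 0 0 0 1;0 0 0 0 0 0 1")

```text
time_s: 5.1
tcp_pos: [0.4984, 0.0433, 0.1815]
ee_rot: [[0.189, -0.973, 0.132], [-0.797, -0.23, -0.559], [0.574, -0.0, -0.819]]
wrist_force: [0.1, 0.5, 0.8]
gripper_width: 0.005
gripper_force: 0.0
```

```bash
python3 - <<'E'
from h import *
p,R=pose()
from station import r
im,d=r.capture('wrist'); c=r.get_calibration('wrist'); cv2.imwrite('pics/w1.png',im[:,:,::-1])
E
```

```text
t 5.1 carton-frame mm [  1.4  -4.6 181.5] F [0.1 0.5 0.8] w 0.005 J [ 40.  16. -36.  36. -61. -51.]
tool in carton
 [[ 0.    -1.     0.   ]
 [-0.819 -0.    -0.574]
 [ 0.574 -0.    -0.819]]
```

View pics/w1.png

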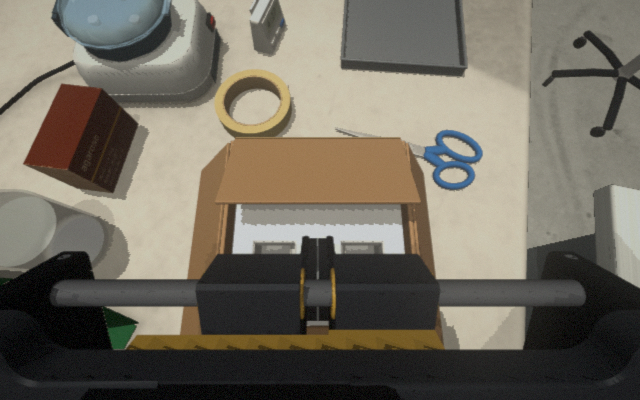

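The wrist view shows the shut fingertips at (318,237), centred in the gap. The right flap's free edge is at row 203, so the fingers can slide in under it.

Call:
jog_arm(plan="0 0 .9 0 0 0 1;0 0 .9 0 0 0 1;0 0 .7 0 0 0 1;0 0 .3 0 0 0 1;0 0 0 0 0 0 1;.28 0 -.2 0 0 0 1;.28 0 -.2 0 0 0 1;.28 0 -.2 0 0 0 1;.5 0 -.1 0 0 0 1;.5 0 -.1 0 0 0 1")

```text
time_s: 6.15
tcp_pos: [0.5137, -0.0216, 0.1677]
ee_rot: [[0.189, -0.973, 0.133], [-0.797, -0.231, -0.557], [0.573, -0.001, -0.819]]
wrist_force: [0.2, 0.7, -1.0]
gripper_width: 0.005
gripper_force: 0.5
```

```bash
python3 - <<'E'
from h import *
pose()
E
```

```text
t 6.15 carton-frame mm [  1.4 -71.3 167.7] F [ 0.2  0.7 -1. ] w 0.005 J [ 31.  16. -39.  42. -55. -49.]
tool in carton
 [[ 0.    -1.     0.002]
 [-0.819 -0.001 -0.573]
 [ 0.573 -0.001 -0.819]]
```

Call:
jog_arm(plan=".52 0 .1 0 0 0 1;.52 0 .1 0 0 0 1;.42 0 .34 0 0 0 1;.42 0 .34 0 0 0 1;.26 0 .47 0 0 0 1;.26 0 .47 0 0 0 1;.02 0 .53 0 0 0 1;.02 0 .53 0 0 0 1;0 0 0 0 0 0 1;0 0 0 0 0 0 1")

```text
time_s: 7.15
tcp_pos: [0.534, -0.1112, 0.1426]
ee_rot: [[0.188, -0.973, 0.131], [-0.797, -0.229, -0.559], [0.574, 0.001, -0.819]]
wrist_force: [0.6, 0.7, 0.4]
gripper_width: 0.008
gripper_force: 0.0
```

```bash
python3 - <<'E'
from h import *
p,R=pose()
from station import r
im,d=r.capture('wrist'); cv2.imwrite('pics/w2.png',im[:,:,::-1])
E
```

```text
t 7.15 carton-frame mm [   0.5 -163.1  142.6] F [0.6 0.7 0.4] w 0.008 J [ 18.  18. -43.  52. -47. -48.]
tool in carton
 [[-0.    -1.    -0.001]
 [-0.819  0.001 -0.574]
 [ 0.574  0.001 -0.819]]
```

View pics/w2.png

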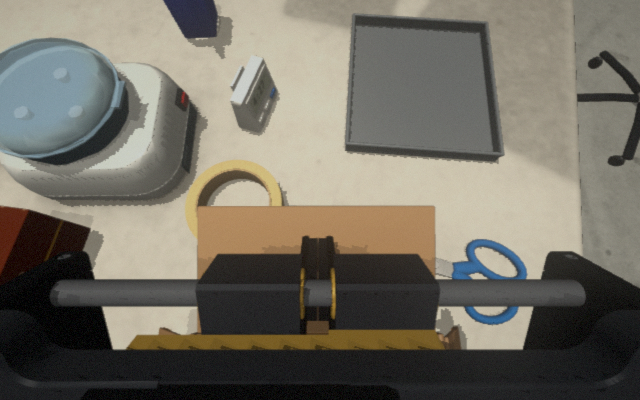

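The right flap is folded well back; its far edge is at row 206, beyond the tips. Next I measure the left flap angle from the saved depth image.

```bash
python3 - <<'E'
from h import *
p,d,K,E=load('top'); W=cloud(d,K,E); b=np.load('b.npy')&(d>.5)
Q=(W-C)@RC*1e3
m=b&(abs(Q[...,0])<60)&(Q[...,1]>25)&(Q[...,1]<112)&(Q[...,2]>115)
q=Q[m]; print(len(q), np.polyfit(q[:,1],q[:,2],1), np.percentile(q[:,1],[0,1,3,50]))
for y in range(30,115,8):
    s=q[abs(q[:,1]-y)<4]; print(y,len(s),np.median(s[:,2]) if len(s) else 0)
p,R=pose()
t=np.radians(40); z=np.array([0,np.sin(t),-np.cos(t)]); y=np.array([-1.,0,0]); D=RC@np.stack([np.cross(y,z),y,z],1)
print('turn',Ro.from_matrix(R.T@D).as_rotvec(degrees=True)/8)
go(p,R,[(0,-120,205),(0,-8,220)])
E
```

```text
1869 [ -0.3441 166.2574] [39.6815 40.5319 41.8646 75.0984]
30 0 0
38 62 151.75449619301384
46 213 150.65109489463444
54 209 147.6749791388818
62 211 144.83028638281922
70 203 142.13392978094362
78 211 139.498799157703
86 203 136.63814615122647
94 202 133.84834726628756
102 204 130.97972993336168
110 151 129.12304213194224
t 7.2 carton-frame mm [   1.  -162.7  142.9] F [ 0.1  0.1 -0.8] w 0.006 J [ 18.  18. -43.  52. -47. -48.]
tool in carton
 [[-0.    -1.    -0.   ]
 [-0.819  0.    -0.574]
 [ 0.574 -0.    -0.819]]
turn [-0.0001 -9.3773 -0.001 ]
(0, -120, 205) units [ 0.03  0.04 -3.02] rows>= 3.0
(0, -8, 220) units [-3.32  0.   -3.06] rows>= 3.3
```

Call:
jog_arm(plan="0 0 -1 0 0 0 1;0 0 -1 0 0 0 1;0 0 -1 0 0 0 1;-.83 0 -.77 0 0 0 1;-.83 0 -.77 0 0 0 1;-.83 0 -.77 0 0 0 1;-.83 0 -.77 0 0 0 1;0 0 0 0 -.94 0 1;0 0 0 0 -.94 0 1;0 0 0 0 -.94 0 1")

```text
time_s: 8.2
tcp_pos: [0.4985, 0.0426, 0.2204]
ee_rot: [[0.229, -0.972, 0.051], [-0.951, -0.234, -0.203], [0.21, -0.002, -0.978]]
wrist_force: [0.8, -1.0, 0.3]
gripper_width: 0.006
gripper_force: 0.0
```

Call:
jog_arm(plan="0 0 0 0 -.94 0 1;0 0 0 0 -.94 0 1;0 0 0 0 -.94 0 1;0 0 0 0 -.94 0 1;0 0 0 0 -.94 0 1;0 0 0 0 -.94 0 1;0 0 0 0 -.94 0 1;0 0 0 0 0 0 1;0 0 0 0 0 0 1;0 0 0 0 0 0 1")

```text
time_s: 9.2
tcp_pos: [0.4985, 0.0415, 0.2202]
ee_rot: [[0.179, -0.973, -0.149], [-0.744, -0.232, 0.627], [-0.644, -0.001, -0.765]]
wrist_force: [0.2, -0.0, -0.3]
gripper_width: 0.005
gripper_force: 0.0
```

```bash
python3 - <<'E'
from h import *
p,R=pose()
pts=[(0,-7,181),(0,41,124)]
for ps in (30,55,80,105,130,155):
    a=np.radians(ps); pts.append((0,round(115-62*np.cos(a)-7.3),round(122+62*np.sin(a)-6.1)))
go(p,R,pts)
E
```

```text
t 9.2 carton-frame mm [  1.   -6.4 220.2] F [ 0.2 -0.  -0.3] w 0.005 J [ -3.  20.  -1. -38. -84.  25.]
tool in carton
 [[ 0.003 -1.    -0.   ]
 [-0.765 -0.002  0.644]
 [-0.644 -0.001 -0.765]]
(0, -7, 181) units [1.03 0.04 1.18] rows>= 1.2
(0, 41, 124) units [ 0.   -0.    2.98] rows>= 3.0
(0, 54, 147) units [-0.99 -0.   -0.37] rows>= 1.0
(0, 72, 167) units [-1.07 -0.   -0.15] rows>= 1.1
(0, 97, 177) units [-1.02 -0.    0.34] rows>= 1.0
(0, 124, 176) units [-0.8  -0.    0.73] rows>= 0.8
(0, 148, 163) units [-0.4  -0.    1.02] rows>= 1.0
(0, 164, 142) units [ 0.05 -0.    1.05] rows>= 1.1
```

Call:
jog_arm(plan=".51 0 .59 0 0 0 1;.52 0 .59 0 0 0 1;0 0 .9 0 0 0 1;0 0 .9 0 0 0 1;0 0 .7 0 0 0 1;0 0 .48 0 0 0 1;0 0 0 0 0 0 1;-.33 0 -.12 0 0 0 1;-.33 0 -.12 0 0 0 1;-.33 0 -.12 0 0 0 1")

```text
time_s: 10.2
tcp_pos: [0.4852, 0.0998, 0.1477]
ee_rot: [[0.177, -0.973, -0.147], [-0.743, -0.23, 0.628], [-0.645, -0.002, -0.764]]
wrist_force: [-0.3, 0.6, -0.7]
gripper_width: 0.01
gripper_force: 0.3
```

Call:
jog_arm(plan="-.53 0 -.07 0 0 0 1;-.54 0 -.07 0 0 0 1;-.51 0 .17 0 0 0 1;-.51 0 .17 0 0 0 1;-.4 0 .36 0 0 0 1;-.4 0 .37 0 0 0 1;-.2 0 .51 0 0 0 1;-.2 0 .51 0 0 0 1;.03 0 .52 0 0 0 1;.03 0 .52 0 0 0 1")

```text
time_s: 11.2
tcp_pos: [0.4589, 0.2073, 0.14]
ee_rot: [[0.176, -0.973, -0.149], [-0.743, -0.231, 0.628], [-0.645, 0.001, -0.764]]
wrist_force: [-0.1, -0.9, 1.1]
gripper_width: 0.003
gripper_force: 0.5
```

```bash
python3 - <<'E'
from h import *
p,R=pose()
from station import r
im,d=r.capture('side'); cv2.imwrite('pics/s2.png',im[:,:,::-1])
t=0; z=np.array([0,np.sin(t),-np.cos(t)]); y=np.array([-1.,0,0]); D=RC@np.stack([np.cross(y,z),y,z],1)
print('turn',Ro.from_matrix(R.T@D).as_rotvec(degrees=True)/8)
go(p,R,[(0,121,195),(0,0,240)])
E
```

```text
t 11.2 carton-frame mm [  0.7 164.  140. ] F [-0.1 -0.9  1.1] w 0.003 J [ 15.  20. -12. -45. -66.  21.]
tool in carton
 [[ 0.    -1.    -0.001]
 [-0.764 -0.001  0.645]
 [-0.645  0.001 -0.764]]
turn [0.0071 5.0226 0.0032]
(0, 121, 195) units [-0.11  0.03 -2.79] rows>= 2.8
(0, 0, 240) units [ 2.54  0.   -4.5 ] rows>= 4.5
```

View pics/s2.png

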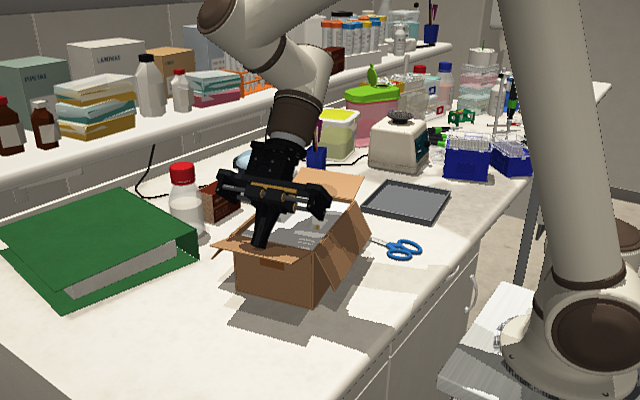

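The arm hides the left flap here, while the right flap at (330,185) stays back. I retract upright over the carton and look from the wrist.

Call:
jog_arm(plan="0 0 -.93 0 0 0 1;0 0 -.93 0 0 0 1;0 0 -.93 0 0 0 1;.5 0 -.9 0 0 0 .5;.5 0 -.9 0 0 0 .5;.5 0 -.9 0 0 0 0;.5 0 -.9 0 0 0 -.43;.54 0 -.9 0 0 0 -.43;0 0 0 0 1 0 -.43;0 0 0 0 1 0 -.43")

```text
time_s: 12.25
tcp_pos: [0.4989, 0.0423, 0.2384]
ee_rot: [[0.205, -0.974, -0.092], [-0.891, -0.225, 0.395], [-0.406, 0.001, -0.914]]
wrist_force: [-0.4, 0.4, -0.9]
gripper_width: 0.555
gripper_force: 0.0
```

Call:
jog_arm(plan="0 0 0 0 1 0 -.43;0 0 0 0 1 0 -.43;0 0 0 0 1.0 0 -.43;0 0 0 0 0 0 -.43;0 0 0 0 0 0 -.43;0 0 0 0 0 0 -.43;0 0 0 0 0 0 -.43;0 0 0 0 0 0 -.43;0 0 0 0 0 0 -.43;0 0 0 0 0 0 -.43")

```text
time_s: 13.25
tcp_pos: [0.4977, 0.0446, 0.2394]
ee_rot: [[0.23, -0.973, -0.001], [-0.973, -0.23, 0.004], [-0.004, 0.0, -1.0]]
wrist_force: [0.3, -0.3, 0.1]
gripper_width: 0.716
gripper_force: 0.0
```

```bash
python3 - <<'E'
from h import *
p,R=pose()
from station import r
c=r.get_calibration('wrist'); im,d=r.capture('wrist'); np.savez('w3.npz',p=im,d=d,K=c['mtx'],E=c['extrinsics'])
c=r.get_calibration('top'); im2,d2=r.capture('top'); np.savez('top2.npz',p=im2,d=d2,K=c['mtx'],E=c['extrinsics'])
big=np.vstack([im,im2[100:300]]); cv2.imwrite('pics/w3.png',big[:,:,::-1])
q,d,K,E=load('top'); W=cloud(d,K,E)
for u in (80,84,88,92,96,100): print(u,W[230,u])
print(W[315,200],W[322,200])
go(p,R,[(0,0,130),(0,0,100)])
E
```

```text
t 13.25 carton-frame mm [  1.   -3.2 239.4] F [ 0.3 -0.3  0.1] w 0.716 J [ 24.   9. -15.  -0. -66. -10.]
tool in carton
 [[-0.001 -1.    -0.   ]
 [-1.     0.001  0.004]
 [-0.004  0.    -1.   ]]
80 [ 0.4813  0.9318 -0.7936]
84 [ 0.4815  0.9172 -0.7966]
88 [0.4559 0.5083 0.0007]
92 [0.4557 0.496  0.0062]
96 [0.456  0.4891 0.0007]
100 [0.456  0.4798 0.0002]
[0.2602 0.235  0.0002] [ 0.1251  0.4424 -0.803 ]
(0, 0, 130) units [-0.11  0.04  4.38] rows>= 4.4
(0, 0, 100) units [ 0.  -0.   1.2] rows>= 1.2
```

View pics/w3.png

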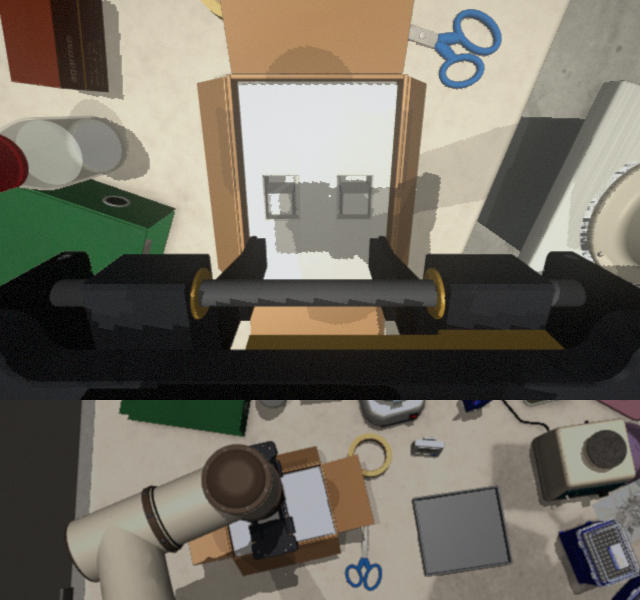

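Both end flaps are folded back: the wrist view shows the right one at the top and the left one at the bottom. The cover's holes are at (281,196) and (355,195). I refine the cover pose from this view.

```bash
cat >> h.py <<'E'
def ray(u,v,K,E,z):
    D=np.array([(u-K[0,2])/K[0,0],-(v-K[1,2])/K[1,1],-1])@E[:3,:3].T
    return E[:3,3]+(z-E[2,3])/D[2]*D
E
python3 - <<'E'
from h import *
p,d,K,E=load('w3'); W=cloud(d,K,E); Q=(W-C)@RC*1e3
print('cover z',np.median(Q[100:160,260:380,2]))
m=(Q[...,2]<108)&(d>0.05); m[:165]=0;m[228:]=0;m[:,:255]=0;m[:,380:]=0
n,l,st,ce=cv2.connectedComponentsWithStats(m.astype(np.uint8))
for i in range(1,n):
    if st[i,4]>100: print(st[i])
g=cv2.cvtColor(p,cv2.COLOR_RGB2GRAY)
print(g[185,255:310]);print(g[185,330:382]);print(g[165:230,268])
for u,v in ((281,196),(355,195)): print((ray(u,v,K,E,.114)-C)@RC*1e3)
# tray by edges, top
p,d,K,E=load('top'); hsv=cv2.cvtColor(p,cv2.COLOR_RGB2HSV); W=cloud(d,K,E)
sub=np.zeros(d.shape,bool); sub[180:285,405:520]=1
m=((hsv[...,2]<115)&sub).astype(np.uint8); m=cv2.morphologyEx(m,cv2.MORPH_OPEN,np.ones((9,9)))
c=max(cv2.findContours(m,0,1)[0],key=cv2.contourArea); bx=cv2.boxPoints(cv2.minAreaRect(c)); print(bx)
for u,v in bx: print(ray(u,v,K,E,.018))
print(ray(*bx.mean(0),K,E,.018))
E
```

```text
cover z 115.40585024562165
[ 265  176   34   41 1322]
[ 337  176   34   41 1317]
[227 227 226 229 227 227 225 208 167 129  99  99 103 107 108 105 107 105
 108 106 107 108 109 107 107 111 111 117 118 119 118 115 117 116 111 110
 107 105 103  94 117 122 127 126 128 137 140 136 138 138 141 140 140 137
 140]
[223 227 227 227 227 223 202 141 119 107  89 106 106 109 105 107 109 109
 110 108 108 108 107 107 107 106 104 107 110 108 105 107 103 103 109 106
 105 104 101 107 116 152 196 210 223 224 225 225 224 225 224 226]
[227 226 228 227 227 229 228 227 226 214 178 125 111 106 112 108 105 107
 106 106 107 107 109 106 106 109 107 113 141 178 168 161 166 165 164 166
 164 163 144 136 135 150 140 137 139 140 138 116 109 105 103 104 109 123
 185 217 224 227 225 226 225 226 226 226 227]
[ 38.7643  -1.5649 114.    ]
[-36.5713  -2.544  114.    ]
[[410.0835 188.0689]
 [518.7709 177.6182]
 [527.4957 268.3562]
 [418.8083 278.8069]]
[ 0.557  -0.2529  0.018 ]
[ 0.5825 -0.5059  0.018 ]
[ 0.3731 -0.5182  0.018 ]
[ 0.3478 -0.2701  0.018 ]
[ 0.4641 -0.387   0.018 ]
```

Call:
jog_arm(plan="0 0 .95 0 0 0 -.43;0 0 .95 0 0 0 -.43;0 0 .95 0 0 0 -.43;0 0 .95 0 0 0 -.43;0 0 .9 0 0 0 -.43;0 0 .5 0 0 0 -.43;0 0 .38 0 0 0 -.43;0 0 0 0 0 0 -.43;0 0 0 0 0 0 1;0 0 0 0 0 0 1")

```text
time_s: 14.35
tcp_pos: [0.4979, 0.0457, 0.1005]
ee_rot: [[0.231, -0.973, 0.0], [-0.973, -0.231, 0.004], [-0.004, -0.001, -1.0]]
wrist_force: [0.6, 0.8, 0.8]
gripper_width: 0.606
gripper_force: 0.0
```

Call:
jog_arm(plan="0 0 0 0 0 0 1;0 0 0 0 0 0 1;0 0 0 0 0 0 1;0 0 -.4 0 0 0 1;0 0 -.8 0 0 0 1;0 0 -.8 0 0 0 1;0 0 -1 0 0 0 1;0 0 -1 0 0 0 1;0 0 -1 0 0 0 1;0 0 -1 0 0 0 1")

```text
time_s: 15.35
tcp_pos: [0.4973, 0.0449, 0.2516]
ee_rot: [[0.23, -0.973, -0.0], [-0.973, -0.23, 0.004], [-0.004, -0.0, -1.0]]
wrist_force: [-0.3, -0.1, -1.5]
gripper_width: 0.456
gripper_force: 30.0
```

```bash
python3 - <<'E'
from h import *
p,R=pose()
go(p,R,[(1,-3,270),(1,308,270),(1,308,30)])
E
```

```text
t 15.35 carton-frame mm [  0.6  -2.9 251.6] F [-0.3 -0.1 -1.5] w 0.456 J [ 24.   8. -14.  -0. -68. -10.]
tool in carton
 [[ 0.    -1.     0.   ]
 [-1.    -0.     0.004]
 [-0.004 -0.    -1.   ]]
(1, -3, 270) units [ 0.   -0.02 -0.74] rows>= 0.7
(1, 308, 270) units [-12.44  -0.01   0.05] rows>= 12.4
(1, 308, 30) units [0.03 0.   9.6 ] rows>= 9.6
```

Call:
jog_arm(plan="-.5 0 -.3 0 0 0 1;-.9 0 -.2 0 0 0 1;-1 0 0 0 0 0 1;-1 0 0 0 0 0 1;-1 0 0 0 0 0 1;-1 0 0 0 0 0 1;-1 0 0 0 0 0 1;-1 0 0 0 0 0 1;-1 0 0 0 0 0 1;-1 0 0 0 0 0 1")

```text
time_s: 16.35
tcp_pos: [0.4421, 0.2748, 0.2625]
ee_rot: [[0.231, -0.973, -0.002], [-0.973, -0.231, 0.003], [-0.003, 0.002, -1.0]]
wrist_force: [-0.0, 1.1, -0.7]
gripper_width: 0.46
gripper_force: 30.0
```

Call:
jog_arm(plan="-1 0 0 0 0 0 1;-1 0 0 0 0 0 1;-1 0 0 0 0 0 1;0 0 .7 0 0 0 1;0 0 1 0 0 0 1;0 0 1 0 0 0 1;0 0 1 0 0 0 1;0 0 1 0 0 0 1;0 0 1 0 0 0 1;0 0 1 0 0 0 1")

```text
time_s: 17.35
tcp_pos: [0.425, 0.3472, 0.0945]
ee_rot: [[0.231, -0.973, -0.002], [-0.973, -0.231, 0.003], [-0.003, 0.001, -1.0]]
wrist_force: [0.1, 0.6, -1.1]
gripper_width: 0.458
gripper_force: 30.0
```

```bash
python3 - <<'E'
from h import *
p,R=pose()
go(p,R,[(1,308,3)])
E
```

```text
t 17.35 carton-frame mm [ -0.2 308.   94.5] F [ 0.1  0.6 -1.1] w 0.458 J [ 56.  22. -20.  -0. -48. -43.]
tool in carton
 [[ 0.001 -1.    -0.001]
 [-1.    -0.001  0.003]
 [-0.003  0.001 -1.   ]]
(1, 308, 3) units [ 0.01 -0.05  3.66] rows>= 3.7
```

Call:
jog_arm(plan="0 0 1 0 0 0 1;0 0 1 0 0 0 1;0 0 .7 0 0 0 1;0 0 .5 0 0 0 1;0 0 .3 0 0 0 1;0 0 .12 0 0 0 1;0 0 0 0 0 0 1;0 0 0 0 0 0 -.35;0 0 0 0 0 0 -.35;0 0 0 0 0 0 -.35")

```text
time_s: 18.35
tcp_pos: [0.4263, 0.3479, 0.0063]
ee_rot: [[0.231, -0.973, 0.0], [-0.973, -0.231, 0.005], [-0.005, -0.001, -1.0]]
wrist_force: [-0.4, 0.3, 0.6]
gripper_width: 0.629
gripper_force: 0.0
```

Call:
jog_arm(plan="0 0 -.4 0 0 0 -.35;0 0 -.8 0 0 0 -.35;0 0 -1 0 0 0 -.35;0 0 -1 0 0 0 -.35;0 0 -1 0 0 0 -.35;0 0 -1 0 0 0 -.35;0 0 -1 0 0 0 -.35;0 0 -1 0 0 0 -.35;0 0 -1 0 0 0 -.35;0 0 -1 0 0 0 -.35")

```text
time_s: 19.35
tcp_pos: [0.426, 0.3464, 0.2377]
ee_rot: [[0.23, -0.973, -0.0], [-0.973, -0.23, 0.004], [-0.004, -0.001, -1.0]]
wrist_force: [-0.2, 0.0, -1.4]
gripper_width: 0.672
gripper_force: 0.0
```

```bash
python3 - <<'E'
from h import *
p,R=pose()
from station import r
c=r.get_calibration('top'); im2,d2=r.capture('top'); np.savez('top3.npz',p=im2,d=d2,K=c['mtx'],E=c['extrinsics'])
cv2.imwrite('pics/t3.png',im2[:,:,::-1])
E
```

```text
t 19.35 carton-frame mm [  0.6 307.  237.7] F [-0.2  0.  -1.4] w 0.672 J [ 56.  14.  -9.  -0. -67. -43.]
tool in carton
 [[ 0.    -1.     0.001]
 [-1.    -0.     0.004]
 [-0.004 -0.001 -1.   ]]
```

View pics/t3.png

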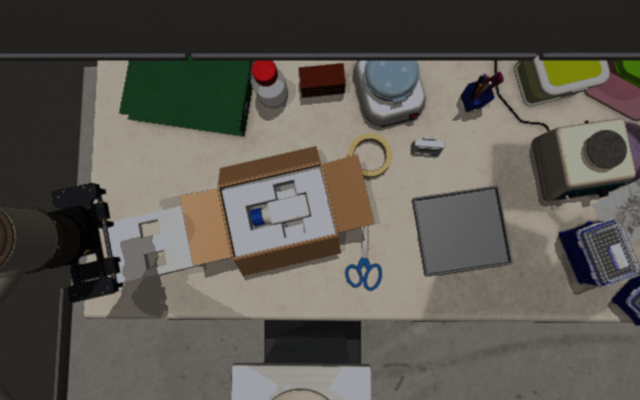

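The cover lies flat on the bench at (150,245) and both flaps stay folded back. The bottle is exposed with its cap at (257,215), and the bays are at (285,188) and (292,227). I now measure the bay, the bottle and the tray.

```bash
python3 - <<'E'
from h import *
p,d,K,E=load('top3'); W=cloud(d,K,E); Q=(W-C)@RC*1e3; hsv=cv2.cvtColor(p,cv2.COLOR_RGB2HSV)
ok=(d>.5)&(abs(Q[...,0])<68)&(abs(Q[...,1])<105)
for nm,s in (('+x',Q[...,0]>30),('-x',Q[...,0]<-30)):
    m=ok&s&(Q[...,2]<88); q=Q[m]; print(nm,len(q),np.percentile(q,[3,50,97],axis=0))
ins=ok&(abs(Q[...,1])<100)&(abs(Q[...,0])>35); print('ins z',np.percentile(Q[ins][:,2],[50,80]))
m=ok&(hsv[...,0]>100)&(hsv[...,0]<130)&(hsv[...,1]>100); print('cap',np.percentile(Q[m],[3,50,97],axis=0))
for x in (-15,0,15):
    s=[(y,round(float(np.median(Q[ok&(abs(Q[...,0]-x)<5)&(abs(Q[...,1]-y)<2)][:,2])),0)) for y in range(-90,90,6)]; print(x,s)
for y in (-60,-40,-20,0):
    s=[(x,round(float(np.median(Q[ok&(abs(Q[...,0]-x)<2)&(abs(Q[...,1]-y)<4)][:,2])),0)) for x in range(-64,65,4)]; print(y,s)
# tray rim: heights profile
for v in (215,231,250): print('tray row',[(u,round(W[v,u,1],3),int(W[v,u,2]*1e3),int(hsv[v,u,2])) for u in list(range(408,424,2))+list(range(494,516,2))])
print('tray col',[(v,round(W[v,462,0],3),int(W[v,462,2]*1e3),int(hsv[v,462,2])) for v in list(range(184,202,2))+list(range(262,280,2))])
E
```

```text
+x 328 [[ 32.2735 -44.7226  42.7976]
 [ 48.3041 -21.8043  47.1433]
 [ 60.4343  -0.3972  83.9235]]
-x 264 [[-56.8579 -44.2019  43.4977]
 [-43.8198 -21.3038  46.8836]
 [-30.8548  -0.4045  70.2601]]
ins z [98.0084 99.9784]
cap [[-16.8442  39.0444  76.6035]
 [ -0.3625  49.7294  86.6998]
 [ 17.6233  61.263   91.8582]]
-15 [(-90, 99.0), (-84, 98.0), (-78, 98.0), (-72, 98.0), (-66, 84.0), (-60, 97.0), (-54, 97.0), (-48, 97.0), (-42, 95.0), (-36, 95.0), (-30, 94.0), (-24, 95.0), (-18, 95.0), (-12, 96.0), (-6, 96.0), (0, 95.0), (6, 97.0), (12, 95.0), (18, 94.0), (24, 87.0), (30, 80.0), (36, 74.0), (42, 80.0), (48, 81.0), (54, 82.0), (60, 77.0), (66, 74.0), (72, 98.0), (78, 99.0), (84, 99.0)]
0 [(-90, 99.0), (-84, 98.0), (-78, 99.0), (-72, 98.0), (-66, 74.0), (-60, 96.0), (-54, 96.0), (-48, 97.0), (-42, 94.0), (-36, 96.0), (-30, 96.0), (-24, 95.0), (-18, 96.0), (-12, 96.0), (-6, 95.0), (0, 96.0), (6, 95.0), (12, 96.0), (18, 95.0), (24, 93.0), (30, 90.0), (36, 86.0), (42, 89.0), (48, 89.0), (54, 89.0), (60, 90.0), (66, 80.0), (72, 100.0), (78, 100.0), (84, 98.0)]
15 [(-90, 99.0), (-84, 98.0), (
[... 3391 characters left out ...]
at64(-0.254), 1, 158), (412, np.float64(-0.258), 1, 158), (414, np.float64(-0.263), -1, 157), (416, np.float64(-0.268), -1, 156), (418, np.float64(-0.272), 0, 152), (420, np.float64(-0.276), 4, 69), (422, np.float64(-0.278), 17, 70), (494, np.float64(-0.448), 2, 89), (496, np.float64(-0.452), 4, 89), (498, np.float64(-0.458), 1, 87), (500, np.float64(-0.463), 0, 88), (502, np.float64(-0.466), 4, 90), (504, np.float64(-0.472), 1, 88), (506, np.float64(-0.478), -1, 58), (508, np.float64(-0.475), 19, 39), (510, np.float64(-0.486), 0, 88), (512, np.float64(-0.491), 0, 117), (514, np.float64(-0.496), -1, 119)]
  return _methods._mean(a, axis=axis, dtype=dtype,
  ret = ret.dtype.type(ret / rcount)
```

Call:
jog_arm(plan="1 0 0 0 0 0 -.55;1 0 0 0 0 0 -.55;1 0 0 0 0 0 -.55;1 0 0 0 0 0 -.55;1 0 0 0 0 0 -.55;1 0 0 0 0 0 -.55;1 0 0 0 0 0 -.55;1 0 0 0 0 0 -.55;1 0 0 0 0 0 -.55;1 0 0 0 0 0 -.55")

```text
time_s: 20.4
tcp_pos: [0.4837, 0.1023, 0.2355]
ee_rot: [[0.231, -0.973, 0.0], [-0.973, -0.231, 0.004], [-0.004, -0.001, -1.0]]
wrist_force: [1.3, -0.7, -0.4]
gripper_width: 0.772
gripper_force: 0.0
```

Call:
jog_arm(plan=".8 0 0 0 0 0 -.55;.8 0 0 0 0 0 -.55;0 0 0 0 .94 0 -.55;0 0 0 0 .94 0 -.55;0 0 0 0 0 0 -.55;0 0 0 0 0 0 -.55;0 0 0 0 0 0 -.55;0 0 0 0 0 0 -.55;0 0 0 0 0 0 -.55;0 0 0 0 0 0 -.55")

```text
time_s: 21.4
tcp_pos: [0.4931, 0.0642, 0.2347]
ee_rot: [[0.222, -0.973, 0.059], [-0.941, -0.23, -0.249], [0.256, -0.0, -0.967]]
wrist_force: [0.3, 0.2, 0.7]
gripper_width: 0.776
gripper_force: 0.0
```

```bash
python3 - <<'E'
from h import *
p,R=pose()
go(p,R,[(.5,2.5,157.5),(.5,-21.4,68.6)])
from station import r
c=r.get_calibration('wrist'); im,d=r.capture('wrist'); W=cloud(d,c['mtx'],c['extrinsics']); Q=(W-C)@RC*1e3
ok=(d>.05)&(abs(Q[...,0])<68)&(abs(Q[...,1])<105)
for nm,s in (('+x',Q[...,0]>30),('-x',Q[...,0]<-30)):
    q=Q[ok&s&(Q[...,2]<80)&(Q[...,2]>30)&(Q[...,1]<10)]; print(nm,len(q),np.percentile(q,[2,50,98],axis=0))
cv2.imwrite('pics/w4.png',im[:,:,::-1])
E
```

```text
t 21.4 carton-frame mm [  1.1  17.  234.7] F [0.3 0.2 0.7] w 0.776 J [ 35.   9. -23.  15. -64. -29.]
tool in carton
 [[-0.    -1.     0.   ]
 [-0.967  0.    -0.256]
 [ 0.256 -0.    -0.967]]
(0.5, 2.5, 157.5) units [-0.23  0.02  3.13] rows>= 3.1
(0.5, -21.4, 68.6) units [0.02 0.   3.68] rows>= 3.7
+x 1250 [[ 31.9781 -48.5189  46.0145]
 [ 49.2827 -25.163   47.6964]
 [ 62.024   -0.4836  78.8442]]
-x 1175 [[-58.2634 -48.4988  45.9738]
 [-47.0885 -25.0958  47.6882]
 [-30.952   -0.475   78.2985]]
```

View pics/w4.png

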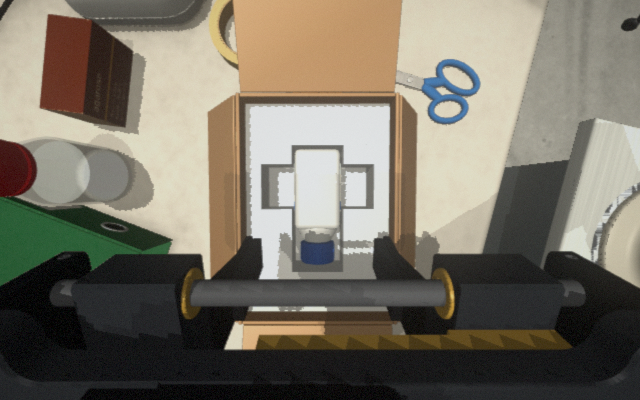

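The wrist view shows the bottle lying with its cap at (317,252) and bays at (278,186) and (357,186). Their centre is y≈-24 mm in the carton frame, close to the first measurement. Descending to grasp.

Call:
jog_arm(plan="-.17 0 1 0 0 0 -.55;0 0 1 0 0 0 -.55;0 0 1 0 0 0 -.55;0 0 .9 0 0 0 -.55;0 0 .8 0 0 0 -.55;0 0 .7 0 0 0 -.55;0 0 .6 0 0 0 -.55;0 0 .4 0 0 0 -.55;0 0 .2 0 0 0 -.55;0 0 0 0 0 0 -.55")

```text
time_s: 22.45
tcp_pos: [0.5017, 0.0271, 0.0736]
ee_rot: [[0.223, -0.973, 0.058], [-0.941, -0.23, -0.25], [0.256, 0.001, -0.967]]
wrist_force: [0.1, -0.6, 0.9]
gripper_width: 0.774
gripper_force: 0.0
```

```bash
python3 - <<'E'
from h import *
p,R=pose()
go(p,R,[(1.3,-22.5,68.6)])
E
```

```text
t 22.45 carton-frame mm [  0.9 -21.1  73.6] F [ 0.1 -0.6  0.9] w 0.774 J [ 29.  20. -37.  23. -39. -35.]
tool in carton
 [[ 0.    -1.    -0.001]
 [-0.967 -0.    -0.256]
 [ 0.256  0.001 -0.967]]
(1.3, -22.5, 68.6) units [ 0.   -0.02  0.21] rows>= 0.2
```

Call:
jog_arm(plan="0 0 .1 0 0 0 -.55;0 0 .1 0 0 0 -.55;0 0 0 0 0 0 1;0 0 0 0 0 0 1;0 0 0 0 0 0 1;0 0 0 0 0 0 1;0 0 0 0 0 0 1;0 0 0 0 0 0 1;.05 0 -.2 0 0 0 1;.1 0 -.4 0 0 0 1")

```text
time_s: 23.45
tcp_pos: [0.5009, 0.0257, 0.084]
ee_rot: [[0.223, -0.973, 0.056], [-0.94, -0.23, -0.25], [0.257, 0.003, -0.967]]
wrist_force: [-0.0, -0.4, -2.5]
gripper_width: 0.574
gripper_force: 30.0
```

```bash
python3 - <<'E'
from h import *
pose()
E
```

```text
t 23.45 carton-frame mm [ -0.3 -22.3  84. ] F [-0.  -0.4 -2.5] w 0.574 J [ 29.  19. -37.  22. -41. -34.]
tool in carton
 [[ 0.001 -1.    -0.003]
 [-0.967  0.    -0.257]
 [ 0.257  0.003 -0.967]]
```

Call:
jog_arm(plan=".15 0 -.6 0 0 0 1;.25 0 -.96 0 0 0 1;.25 0 -.96 0 0 0 1;.25 0 -.96 0 0 0 1;.25 0 -.96 0 0 0 1;.25 0 -.96 0 0 0 1;.25 0 -.96 0 0 0 1;.5 .18 .13 0 0 0 1;.8 .3 .22 0 0 0 1;.97 .35 .26 0 0 0 1")

```text
time_s: 24.45
tcp_pos: [0.4939, -0.0356, 0.2477]
ee_rot: [[0.224, -0.973, 0.057], [-0.941, -0.231, -0.249], [0.255, 0.002, -0.967]]
wrist_force: [0.0, -0.5, -1.8]
gripper_width: 0.575
gripper_force: 30.0
```

Call:
jog_arm(plan=".97 .35 .26 0 0 0 1;.97 .35 .26 0 0 0 1;.97 .35 .26 0 0 0 1;.97 .35 .26 0 0 0 1;.97 .35 .26 0 0 0 1;.97 .35 .26 0 0 0 1;.97 .35 .26 0 0 0 1;.97 .35 .26 0 0 0 1;.97 .35 .26 0 0 0 1;.97 .35 .26 0 0 0 1")

```text
time_s: 25.45
tcp_pos: [0.4659, -0.3003, 0.2465]
ee_rot: [[0.223, -0.973, 0.056], [-0.941, -0.23, -0.248], [0.254, 0.003, -0.967]]
wrist_force: [0.5, -0.7, -2.3]
gripper_width: 0.571
gripper_force: 30.0
```

Call:
jog_arm(plan=".97 .35 .26 0 0 0 1;.97 .35 .26 0 0 0 1;0 0 0 -.23 0 .88 1;0 0 0 -.23 0 .88 1;0 0 0 -.23 0 .88 1;0 0 0 -.23 0 .88 1;0 0 0 -.23 0 .88 1;0 0 0 -.23 0 .88 1;0 0 0 -.23 0 .88 1;0 0 0 -.23 0 .88 1")

```text
time_s: 26.45
tcp_pos: [0.4611, -0.3518, 0.2463]
ee_rot: [[-0.686, -0.704, -0.181], [-0.681, 0.71, -0.179], [0.255, 0.0, -0.967]]
wrist_force: [0.4, -0.1, -2.6]
gripper_width: 0.572
gripper_force: 30.0
```

```bash
python3 - <<'E'
from h import *
p,R=pose(); print(p,R)
from station import r
im,d=r.capture('side'); cv2.imwrite('pics/s4.png',im[:,:,::-1])
E
```

```text
t 26.45 carton-frame mm [-125.9 -380.6  246.3] F [ 0.4 -0.1 -2.6] w 0.572 J [-15.  19.  -8.  13. -72. -36.]
tool in carton
 [[-0.825 -0.522 -0.218]
 [-0.505  0.853 -0.133]
 [ 0.255  0.    -0.967]]
[ 0.4611 -0.3518  0.2463] [[-0.6862 -0.7044 -0.1813]
 [-0.6812  0.7098 -0.1793]
 [ 0.255   0.0005 -0.9669]]
```

View pics/s4.png

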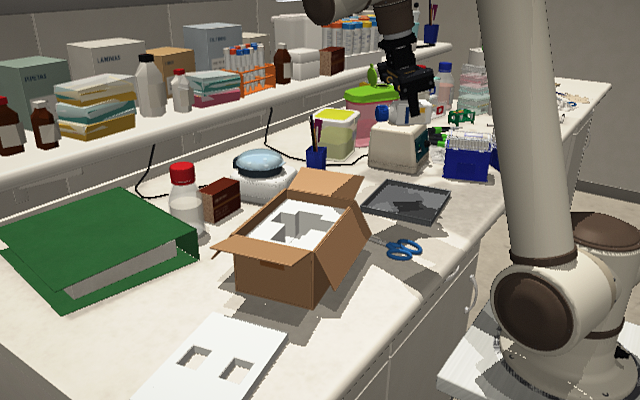

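The side view shows the bottle held over the tray with its cap at (382,113). The carton flaps are back and the cover lies flat. Now I turn the bottle upright.

Call:
jog_arm(plan="0 0 0 0 -.94 0 1;0 0 0 0 -.94 0 1;0 0 0 0 -.94 0 1;0 0 0 0 -.94 0 1;0 0 0 0 -.94 0 1;0 0 0 0 -.94 0 1;0 0 0 0 -.94 0 1;0 0 0 0 -.94 0 1;0 0 0 0 -.94 0 1;0 0 0 0 -.94 0 1")

```text
time_s: 27.5
tcp_pos: [0.4614, -0.3528, 0.2477]
ee_rot: [[-0.342, -0.708, 0.618], [-0.35, 0.706, 0.615], [-0.872, -0.006, -0.49]]
wrist_force: [-1.1, 1.1, -2.5]
gripper_width: 0.568
gripper_force: 30.0
```

Call:
jog_arm(plan="0 0 0 0 -.94 0 1;0 0 0 0 -.91 0 1;0 0 0 0 0 0 1;0 0 0 0 0 0 1;0 0 0 0 0 0 1;0 0 0 0 0 0 1;0 0 0 0 0 0 1;0 0 0 0 0 0 1;0 0 0 0 0 0 1;0 0 0 0 0 0 1")

```text
time_s: 28.5
tcp_pos: [0.4626, -0.352, 0.2479]
ee_rot: [[-0.178, -0.709, 0.683], [-0.183, 0.705, 0.685], [-0.967, -0.003, -0.255]]
wrist_force: [-1.2, 0.1, -2.1]
gripper_width: 0.576
gripper_force: 30.0
```

```bash
python3 - <<'E'
from h import *
p,R=pose(); print(p,R)
from station import r
im,d=r.capture('side'); c=r.get_calibration('side'); np.savez('s5.npz',p=im,d=d,K=c['mtx'],E=c['extrinsics']); 
W=cloud(d,c['mtx'],c['extrinsics'])
G=p-.019*R[:,2]; print('G',G)
m=(d>0)&(np.hypot(W[...,0]-G[0],W[...,1]-G[1])<.045)&(W[...,2]>.12); q=W[m]
hsv=cv2.cvtColor(im,cv2.COLOR_RGB2HSV); blue=(hsv[...,0]>100)&(hsv[...,0]<130)&(hsv[...,1]>120)&m
wh=m&(hsv[...,1]<40)&(hsv[...,2]>110)
for k in (blue,wh): print(k.sum(),np.percentile(W[k],[2,50,98],axis=0) if k.any() else 0)
v,u=np.nonzero(m); print(u.min(),u.max(),v.min(),v.max())
cv2.imwrite('pics/s5.png',cv2.resize(im[40:240,320:560],None,fx=3,fy=3)[:,:,::-1])
E
```

```text
t 28.5 carton-frame mm [-124.5 -381.1  247.9] F [-1.2  0.1 -2.1] w 0.576 J [-61.  32.   6. -70. -97.  29.]
tool in carton
 [[-0.215 -0.527  0.822]
 [-0.137  0.85   0.509]
 [-0.967 -0.003 -0.255]]
[ 0.4626 -0.352   0.2479] [[-0.1776 -0.7088  0.6827]
 [-0.1829  0.7054  0.6848]
 [-0.967  -0.0032 -0.2549]]
G [ 0.4496 -0.365   0.2527]
245 [[ 0.4274 -0.3638  0.247 ]
 [ 0.4502 -0.3387  0.3213]
 [ 0.4743 -0.3267  0.3332]]
651 [[ 0.4268 -0.3527  0.2093]
 [ 0.4486 -0.3347  0.2741]
 [ 0.4866 -0.3216  0.3066]]
397 434 75 132
```

View pics/s5.png

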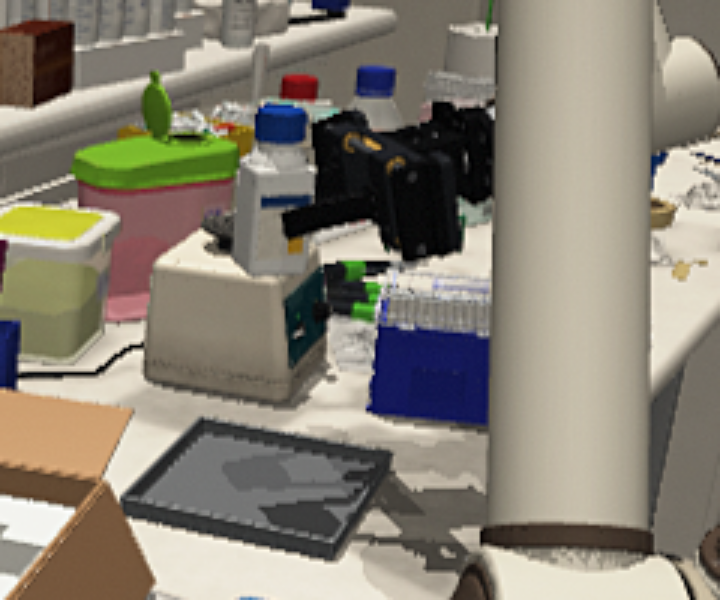

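The crop shows the bottle upright in the grip, with the cap at (280,125) and the base at (275,270) over the tray. Before lowering I check where the wrist camera sits, in case it hangs below the gripper.

```bash
python3 - <<'E'
from h import *
from station import r
s=r.sense(); R=np.array(s['ee_rot']); p=np.array(s['tcp_pos'])
E=r.get_calibration('wrist')['extrinsics']; print('cam in tool mm',R.T@(E[:3,3]-p)*1e3, E[:3,3])
_,d,K,E=load('s5'); W=cloud(d,K,E)
m=(d>0)&(np.linalg.norm(W-(p-.1*R[:,2]),axis=-1)<.2)&(W[...,2]>.1)
T=(W[m]-p)@R*1e3
for a in range(-260,10,20):
    q=T[(T[:,2]>a)&(T[:,2]<=a+20)]; print(a,len(q),q.min(0).round() if len(q) else '',q.max(0).round() if len(q) else '', round(((q@R.T)[:,2]).min()) if len(q) else '')
E
```

```text
cam in tool mm [  80.9812   -0.2095 -161.7752] [ 0.3378 -0.4778  0.2107]
-260 0   
-240 0   
-220 0   
-200 26 [ -39.  -29. -200.] [  33.   21. -180.] 14
-180 391 [ -39.  -46. -180.] [  37.   37. -160.] 6
-160 164 [ -33.  -50. -160.] [  20.   24. -140.] 19
-140 77 [ -26.  -47. -140.] [ -16.   24. -120.] 48
-120 363 [ -39.  -94. -120.] [  36.  101. -100.] -9
-100 585 [ -40.  -93. -100.] [ 37.  98. -80.] -15
-80 591 [-40. -89. -80.] [ 38.  94. -60.] -17
-60 136 [-73. -41. -60.] [ 12.  46. -40.] 1
-40 286 [-83. -13. -39.] [ 16.  42. -20.] -10
-20 501 [-86. -15. -20.] [45. 40. -0.] -41
0 411 [-66. -20.   0.] [42. 35. 20.] -44
```

Call:
jog_arm(plan=".5 0 .13 0 0 0 1;.92 0 .24 0 0 0 1;.92 0 .24 0 0 0 1;.92 0 .24 0 0 0 1;.92 0 .24 0 0 0 1;.92 0 .24 0 0 0 1;.92 0 .24 0 0 0 1;.6 0 .16 0 0 0 1;.3 0 .08 0 0 0 1;0 0 0 0 0 0 1")

```text
time_s: 29.55
tcp_pos: [0.4625, -0.3525, 0.0677]
ee_rot: [[-0.179, -0.708, 0.683], [-0.18, 0.706, 0.685], [-0.967, -0.001, -0.254]]
wrist_force: [1.1, 0.2, -1.2]
gripper_width: 0.572
gripper_force: 30.0
```

```bash
python3 - <<'E'
from h import *
p,R=pose(); print(p,R)
from station import r
im,d=r.capture('side'); c=r.get_calibration('side'); W=cloud(d,c['mtx'],c['extrinsics'])
G=p-.019*R[:,2]; A=G+.017*np.array([.7,.7,0]); print('G',G)
hsv=cv2.cvtColor(im,cv2.COLOR_RGB2HSV)
m=(d>0)&(np.hypot(W[...,0]-A[0],W[...,1]-A[1])<.03)&(W[...,2]>.02)
blue=(hsv[...,0]>100)&(hsv[...,0]<130)&(hsv[...,1]>120)&m&(W[...,2]>G[2]+.05); print('cap top',np.percentile(W[blue][:,2],[50,95,99]))
E
```

```text
t 29.55 carton-frame mm [-124.6 -381.5   67.7] F [ 1.1  0.2 -1.2] w 0.572 J [-60.  47.   3. -69. -91.  46.]
tool in carton
 [[-0.216 -0.527  0.822]
 [-0.134  0.85   0.51 ]
 [-0.967 -0.001 -0.254]]
[ 0.4625 -0.3525  0.0677] [[-0.1789 -0.7085  0.6827]
 [-0.1804  0.7057  0.6851]
 [-0.9672 -0.0006 -0.254 ]]
G [ 0.4495 -0.3655  0.0725]
cap top [0.1467 0.1532 0.1539]
```

Call:
jog_arm(plan=".18 0 .047 0 0 0 1;.18 0 .047 0 0 0 1;.18 0 .047 0 0 0 1;.14 0 .037 0 0 0 1;.05 0 .013 0 0 0 1;.03 0 .008 0 0 0 1;.03 0 .008 0 0 0 1;.02 0 .005 0 0 0 1;.02 0 .005 0 0 0 1;0 0 0 0 0 0 1")

```text
time_s: 30.6
tcp_pos: [0.4626, -0.3528, 0.0475]
ee_rot: [[-0.178, -0.709, 0.683], [-0.182, 0.706, 0.685], [-0.967, -0.003, -0.255]]
wrist_force: [-0.0, 0.5, -1.9]
gripper_width: 0.568
gripper_force: 30.0
```

```bash
python3 - <<'E'
from h import *
p,R=pose(); print(p,R)
from station import r
print(r.sense()['moment'])
E
```

```text
t 30.6 carton-frame mm [-124.6 -381.9   47.5] F [-0.   0.5 -1.9] w 0.568 J [-60.  49.   3. -69. -90.  48.]
tool in carton
 [[-0.215 -0.527  0.822]
 [-0.137  0.85   0.509]
 [-0.967 -0.003 -0.255]]
[ 0.4626 -0.3528  0.0475] [[-0.1777 -0.7085  0.683 ]
 [-0.1823  0.7057  0.6847]
 [-0.967  -0.0029 -0.2546]]
[-1.9184  2.0078  0.0226]
```

Call:
jog_arm(plan=".02 0 .005 0 0 0 1;.02 0 .005 0 0 0 1;.02 0 .005 0 0 0 1;.02 0 .005 0 0 0 1;0 0 0 0 0 0 1;0 0 0 0 0 0 1;0 0 0 0 0 0 1;0 0 0 0 0 0 1;0 0 0 0 0 0 1;0 0 0 0 0 0 1")

```text
time_s: 31.6
tcp_pos: [0.4627, -0.3528, 0.047]
ee_rot: [[-0.175, -0.709, 0.683], [-0.182, 0.705, 0.685], [-0.968, -0.004, -0.252]]
wrist_force: [-0.5, -1.9, 6.1]
gripper_width: 0.574
gripper_force: 30.0
```

Call:
jog_arm(plan="0 0 0 0 0 0 .2;0 0 0 0 0 0 -.3;0 0 0 0 0 0 -.8;0 0 0 0 0 0 -.8;0 0 0 0 0 0 -.8;0 0 0 0 0 0 -.8;0 0 -.2 0 0 0 -.8;0 0 -.4 0 0 0 -.8;0 0 -.6 0 0 0 -.8;0 0 -.8 0 0 0 -.8")

```text
time_s: 32.6
tcp_pos: [0.4275, -0.3878, 0.0585]
ee_rot: [[-0.178, -0.709, 0.683], [-0.182, 0.705, 0.685], [-0.967, -0.003, -0.255]]
wrist_force: [0.1, 0.5, -0.2]
gripper_width: 0.901
gripper_force: 0.0
```

Call:
jog_arm(plan="0 0 -.8 0 0 0 -.8;0 0 -.8 0 0 0 -.8;-.5 0 -.4 0 0 0 -.8;-.8 0 -.2 0 0 0 -.8;-.9 0 -.2 0 0 0 -.8;-.9 0 -.2 0 0 0 -.8;-.9 0 -.2 0 0 0 -.8;-.9 0 -.2 0 0 0 -.8;0 0 0 0 0 0 -.8;0 0 0 0 0 0 -.8")

```text
time_s: 33.6
tcp_pos: [0.3989, -0.4161, 0.1968]
ee_rot: [[-0.177, -0.708, 0.683], [-0.184, 0.706, 0.684], [-0.967, -0.005, -0.255]]
wrist_force: [-0.4, 0.6, -1.0]
gripper_width: 0.901
gripper_force: 0.0
```

```bash
python3 - <<'E'
from h import *
p,R=pose(); print(p)
from station import r
im,d=r.capture('side'); im2,_=r.capture('top')
cv2.imwrite('pics/end.png',np.vstack([im[80:280,160:480],im2[100:300,80:400],])[:,:,::-1].repeat(1,0) if 0 else np.hstack([im[60:300,160:560],im2[100:340,120:520]])[:,:,::-1])
E
```

```text
t 33.6 carton-frame mm [-201.2 -428.8  196.8] F [-0.4  0.6 -1. ] w 0.901 J [ -67.   38.   10.  -66. -102.   34.]
tool in carton
 [[-0.215 -0.527  0.822]
 [-0.138  0.85   0.509]
 [-0.967 -0.005 -0.255]]
[ 0.3989 -0.4161  0.1968]
```

View pics/end.png

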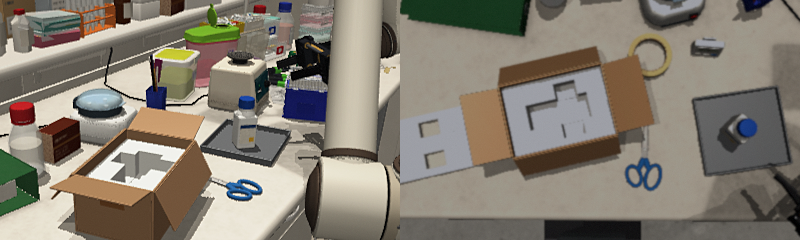

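The bottle stands upright in the tray, at (245,125) in the side view and (743,127) in the top view. The flaps are back, the cover is flat, the bystanders are undisturbed and the arm is clear.

```bash
python3 -c "
from station import r
print(r.finish_job())"
```

```text
the job is handed in; nothing more can be done
None
```

The job is handed in at about 34 s of the 72 s allowed: both end flaps are folded well back, the cover lies flat on the bench, the bottle stands upright and released in the tray, and the tape roll, scissors and timer look undisturbed in the last pictures; the judge's result was not shown.

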